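Release a locked cassette through the dock's pinhole

TASK

The cassette is locked in the grey dock by a hidden spring catch. Take the release pin from its rest, push its wooden nose through the small hole in the dock's back panel and press the catch gently (it gives at about 10 N; never press with more than 20 N) until it lets go and the cassette springs out at the front; then lay the pin back on its rest as it lay. Leave the cassette where it springs to, do not touch the dock or the cassette with the robot, and do not disturb the other things on the bench.

Things in the scene. Friction and masses are not known exactly. Their poses are not given: they have to be found in the camera images.
- pin_grip (a point): Centre of the grip of the loose release pin, 171 mm long, 60 g, lying level in its rest. The grip is a grey block 56 mm long, 18 x 18 mm in section. Along +x a wooden rod, 9 mm thick, runs from the grip to a rounded nose whose tip is 113 mm from this point; along -x a 9 mm rod stub ends 58 mm from it.
- seat (a point): Where the grip's centre lies when the pin is on its rest, 46 mm above the worktop; +x is the way the nose points, z up. Fixed metal base 150 x 36 mm, 8 mm thick, with two white 90 degree V saddles, open upward, that carry the rods at +75 and -45 mm along x; 10 mm long, 28 mm wide, top edges 57 mm above the worktop. The grip hangs free between them.
- hole (a point): Centre of the round 12.5 mm hole in the outer face of the dock's aluminium back panel (upright, 5 mm thick, 90 mm wide), 90 mm above the worktop. +x points straight into the hole, level and square to the panel; z is up.
- cassette_front (a point): Middle of the front face of the cassette (loose grey block 100 x 74 x 36 mm, 120 g, in the dock's lower part), at the dock's far end from the hole. Its x axis is the way it comes out, the same as the hole's x. Locked it is 113 mm beyond the hole's face along x; when the catch lets go, a spring pushes it about 30 mm farther out.
- dock: The fixed grey dock, 115 mm long along x, 90 mm wide, 117 mm high. Origin on the worktop, 65 mm along x from the outer face of the back panel; x points as at the hole, z up.
- pin: The release pin; same origin and axes as its grip's centre.
- catch: The hidden spring catch; origin on its pivot, 45 mm inside the panel's outer face, 60 mm up. Behind the hole its flat 18 mm screw head is met 20 to 42 mm inside the outer face, each time differently. It then gives against a spring and friction (2 N at first, 7 to 13 N at most), frees the cassette after 6 to 11 mm and meets a hard stop 2 to 4 mm later, where force rises steeply.
- cassette: The cassette; origin at the middle of its underside, x along its way out.
- timer: Bystander: small white kitchen timer, 70 x 62 x 21 mm, origin under its centre.
- tape_roll: Bystander: roll of green tape, 85 mm across, 19 mm high, origin under its centre.
- petri_dish: Bystander: petri dish, 90 mm across, 16 mm high, origin under its centre.
- screwdriver: Bystander: screwdriver 170 mm long, 27 mm high, origin under its middle.
- marker_pen: Bystander: marker pen 135 mm long, 15 mm high, origin under its middle.

How it is judged (in metres and radians):
On the way, in this order (a step that is already met when the one before it is completed fails the run):
1. the pin is lifted from its rest (height (world z) of pin_grip above 0.065 m), for 0.1 s.
2. the pin, through the hole, presses on the catch (contact force between pin and catch above 1 N and x of pin_grip in the frame of hole above -0.095 m and x of cassette_front in the frame of dock below 0.055 m), for 0.04 s.
3. the catch lets go and the cassette springs out (x of cassette_front in the frame of dock above 0.065 m), for 0.1 s.
At the end, for the whole second after the job is handed in: The cassette stands out of the dock's front, 17 to 52 mm beyond its locked place, level and at rest; the pin lies at rest in both saddles of its rest, its grip within 15 mm of where it belongs, not more than 5 mm too high and parallel to the rest within 0.08 rad (x of cassette_front in the frame of dock between 0.065 and 0.1 m and angle between cassette's own z axis and vertical below 0.1 rad and distance between pin_grip and seat below 0.015 m and z of pin_grip in the frame of seat below 0.005 m and angle between the x axis of pin and the x axis of seat, either way round below 0.08 rad and linear speed of each of pin, cassette below 0.02 m/s); the robot touches nothing.
It fails at once if the pin presses on the catch with more than 20 N (contact force between pin and catch above 20 N).
It fails at once if the pin is rammed against the dock with more than 20 N (contact force between pin and dock above 20 N).
It fails at once if the robot touches the dock or the cassette (contact force between any of the arm, the fingers and dock above 1 N or contact force between any of the arm, the fingers and cassette above 0.5 N).
It fails at once if a bystander is moved by more than 20 mm (distance of any of timer, tape_roll, petri_dish, screwdriver, marker_pen from where it was at the start of the episode above 0.02 m).
It also fails if it takes over 58 s, if anything falls off the work surface, if the arm or the gripper's body presses on something with over 40 N, if the wrist force passes 120 N, or if a joint passes its speed limit or range.

ROBOT

A 6-joint arm with a two-finger parallel gripper is mounted at the origin on a cart in front of the work surface, level with it; the furniture and walls round the work are solid. World frame = base frame: x ahead of the robot, y to its left, z up, the work surface at z = 0. Lengths are in mm, angles in degrees, forces in N, time in s.
With the tool pointing down it reaches from about 300 to 850 mm from the base axis. Payload 4.2 kg.
Tool frame: the origin (TCP) lies midway between the tips of the shut fingers; the grasp point (between the pads) lies env.hold_point_z behind it (env.hold_point_z is the distance from the TCP to the grasp point, in mm); z points along the fingers, y is the line along which they close (so a half turn about z gives the same grasp; the last joint's range is limited). The gripper opens to 91 mm and grips with 3 to 60 N. Pads are 32 mm wide; open, the fingers measure 118 mm over their backs; the gripper's body (76 mm by 178 mm) begins 60 mm behind the grasp point.
Start: joints at [-77.006, 18.312, 89.639, -0, 72.044, -1.146], TCP at [140.476, -557.593, 213.976] pointing down, gripper open.
Joint ranges: [-177.97, 177.97], [-48.28, 115.42], [12.27, 149.76], [-77.06, 257.06], [2.81, 150.46], [-146.56, 146.56]. Speed limits (degrees/s): [147.25, 147.25, 180, 180, 180, 180].

INTERFACE

Orientations are given as [roll, pitch, yaw] about the fixed x, y, z axes, in that order (R = Rz(yaw) Ry(pitch) Rx(roll)).
In Python, from workcell import env, viewer, spotter gives the robot as it stands.
- The arm moves only by the tool apply_moves, never from a script. Its arguments are lists of equal length, an entry for each row: "delta_pos": the shift along the world's x, y, z normalised to -1 to 1, where 1 is 120 mm, a list of three; "rot": the turn, a rotation vector about the world's x, y, z normalised to -1 to 1, where 1 is 1.5 rad, a list of three; "hand": the opening, from 0 (shut) to 1 (fully open). A call has 1 to 10 rows; each row is the pose to reach, as a shift and turn from the pose commanded when the call began; what a row does not reach only later rows make up. A row lasts 1/12 s, in which the tool goes at most 41.7 mm and 7.16 degrees, less where a joint would pass 70% of its speed; a pose out of reach is approached as far as the arm can. A call with a number of a shift or a turn outside -1 to 1 is refused whole. A call with a gripper value outside its range is refused whole. The fingers move at their own pace and stop on an object; "newtons" is the grip in N (left out, the last holds). Time passes only in rows, so rows that repeat a pose let the fingers close. It gives the time, the measured TCP pose, the force, the opening and the grip force at its end, in the units of the state.
- env.state(): the state, without advancing time (a new reading comes with each control period).
- viewer.grab_frame(name): name is "scene" or "top"; returns a dict with "pixels" (384x512x3 uint8, red, green, blue), "camera_matrix" (3x3 intrinsics, pixels), "k1" (the pictures are not rectified: a ray, as slopes to the right and down, at radius r is drawn at 1 + k1 r^2 times it, then the intrinsics apply), "R" (3x3) and "t" (3): a world point X has camera coordinates R X + t. Camera axes: x right, y down, z forward; pixel columns grow to the right and rows downward; lengths in mm; the calibration is good to about 2 mm. A picture is of the moment at which its call begins. There is no depth.
- env.job_done(): hands the job in; it is judged then, once.
Trained networks look in a picture, given as the dict that the camera call returned (one of the last four; its "shot" number tells which), for a name from the list of things; names that differ only in an ending like _2 or _b are one class to them, and where a whole thing is asked for, a point or a joint stands for the part that bears it (a point fixed in the world has none). Each returns a list of dicts, best first, with "score" (0 to 1); they miss things now and then, are a little off and sometimes report something else, mostly with a low value. They report only what shows in the picture. A call takes as long as a camera call.
- spotter.trace(picture, query): "mask" (384x512 bool, what is visible of it) and "box" ([centre column, centre row, width, height] in pixels, round what is visible of it).
- spotter.landmark_of(picture, query): "position" ([column, row] in pixels: a listed point, or the origin of a listed thing).
The state is a dict: "time_s": time; "qpos": joint angles; "qvel": joint speeds; "effort": joint torques, N m; "ee_pos": TCP position; "ee_rot": TCP orientation; "force": force on the tool from outside, world axes, zero at the start; "torque": the same for the moment, N m; "gripper_width": finger opening in mm; "gripper_force": force on a finger pad.
Only numpy, scipy, OpenCV 4.12 (cv2) and the standard library are available. Lean on these libraries where they do the work, as an engineer would, in place of code of your own. Each camera call takes 0.05 s, during which the arm holds its last target. There are 200 camera calls.

## Working session

There is one attempt and no reset: what is moved stays moved. The work goes in short steps, Python scripts to look and compute and a tool call to move; the robot and the scene stay as the last step left them, time stands still between calls to the robot, and variables do not carry over. Pictures are saved under pics/ and viewed, at most 10 in all, crops included, and the job is handed in when it is done.

Besides the shell and the picture viewer there is one more tool, called after "Request:" as name(argument=value, ...), one argument or row to a line, values as JSON. apply_moves: Moves the arm, as the interface text tells. Its arguments: {"type":"object","properties":{"delta_pos":{"type":"array"},"rot":{"type":"array"},"hand":{"type":"array"},"newtons":{"type":"number"}},"required":["delta_pos","rot","hand"]}

```bash
mkdir -p pics; ls; cat > h.py <<'E'
import numpy as np, cv2
from workcell import env, viewer, spotter
def px2ray(f,p):
    K=np.array(f["camera_matrix"]);k=f["k1"]
    d=np.array([(p[0]-K[0,2])/K[0,0],(p[1]-K[1,2])/K[1,1]]);u=d.copy()
    for _ in range(20): u=d/(1+k*(u@u))
    R=np.array(f["R"]);t=np.array(f["t"]).ravel()
    v=R.T@np.array([u[0],u[1],1]);return -R.T@t, v/np.linalg.norm(v)
def onz(f,p,z):
    o,v=px2ray(f,p);return o+v*(z-o[2])/v[2]
def proj(f,X):
    R=np.array(f["R"]);t=np.array(f["t"]).ravel();c=R@np.array(X,float)+t
    u=c[:2]/c[2];u=u*(1+f["k1"]*(u@u));K=np.array(f["camera_matrix"])
    return np.array([K[0,0]*u[0]+K[0,2],K[1,1]*u[1]+K[1,2]])
def tri(fs,ps):
    A=np.zeros((3,3));b=np.zeros(3)
    for f,p in zip(fs,ps):
        o,v=px2ray(f,p);M=np.eye(3)-np.outer(v,v);A+=M;b+=M@o
    return np.linalg.solve(A,b)
E
python3 - <<'E'
from h import *
print(env.state(),env.hold_point_z)
fs={n:viewer.grab_frame(n) for n in("scene","top")}
for n,f in fs.items():
    cv2.imwrite(f"pics/{n}0.png",f["pixels"][:,:,::-1]); print(n,f["camera_matrix"],f["k1"],(-np.array(f["R"]).T@np.array(f["t"]).ravel()).round())
for q,z in dict(pin_grip=46,seat=46,hole=90,cassette_front=None,dock=0,cassette=None,timer=0,tape_roll=0,petri_dish=0,screwdriver=0,marker_pen=0).items():
    pp={}
    for n,f in fs.items():
        for r in spotter.landmark_of(f,q)[:2]:
            print(q,n,round(r["score"],2),np.round(r["position"],1), onz(f,r["position"],z).round(1) if z is not None else '')
            pp.setdefault(n,r["position"])
    if len(pp)==2: print("  tri",tri(list(fs.values()),[pp["scene"],pp["top"]]).round(1))
E
```

```text
pics
{'time_s': 0.0, 'qpos': array([-7.70060112e+01,  1.83508136e+01,  8.97075192e+01, -1.73117748e-04,
        7.20430953e+01, -1.14674923e+00]), 'qvel': array([-0.01124185,  0.00952605, -0.00820495,  0.04887808, -0.02086966,
       -0.00872419]), 'effort': array([-1.63344095e-03, -4.12463236e+01, -2.31973636e+01,  7.25529715e-02,
        4.55921853e-02, -1.48847607e-04]), 'ee_pos': array([ 140.3515254 , -557.07918634,  213.12103247]), 'ee_rot': array([-1.79898589e+02, -1.86534379e-03,  1.41407899e+01]), 'force': array([-0.67328302,  0.18255356, -0.38617527]), 'torque': array([0.02120932, 0.01170087, 0.00777467]), 'gripper_force': 0.0, 'gripper_width': 91.55154087026372} 18.8
scene [[404.62783689   0.         258.10973906]
 [  0.         404.62783689 192.2439298 ]
 [  0.           0.           1.        ]] -0.13333293738952398 [286. 688. 845.]
top [[367.49515476   0.         258.7188189 ]
 [  0.         367.49515476 188.66165208]
 [  0.           0.           1.        ]] -0.023292575004403 [ 343.   57. 1188.]
pin_grip scene 0.74 [351.8 143.6] [ 423.8 -293.1   46. ]
pin_grip top 0.5
[... 702 characters left out ...]
] [525.4 -16.2   0. ]
  tri [518.5 -15.4  20.6]
tape_roll scene 0.69 [311.9 244. ] [420.8  80.2   0. ]
tape_roll top 0.72 [248.3 248.2] [420.   84.5   0. ]
  tri [419.7  84.4   5.8]
petri_dish scene 0.86 [288.  288.1] [430.  223.8   0. ]
petri_dish top 0.57 [205. 242.] [436.8 223.9   0. ]
  tri [433.5 223.6  -0.9]
screwdriver scene 0.6 [249.  315.1] [484.8 323.6   0. ]
screwdriver top 0.57 [176.9 225.8] [486.9 317.7   0. ]
  tri [487.6 319.6  -9.4]
marker_pen scene 0.78 [177.1 301. ] [652.2 360.5   0. ]
marker_pen scene 0.5 [250.3 316. ] [481.2 324.4   0. ]
marker_pen top 0.73 [245.6 170.1] [679.  100.3   0. ]
marker_pen top 0.69 [168.2 173.3] [662.3 359.1   0. ]
  tri [ 870.9  131.1 -575. ]
```

```bash
python3 - <<'E'
import cv2,numpy as np
s=cv2.imread("pics/scene0.png");t=cv2.imread("pics/top0.png")
cv2.imwrite("pics/a.png",s)
c=lambda im,x,y,w,h:cv2.resize(im[y:y+h,x:x+w],(400,300),interpolation=cv2.INTER_CUBIC)
cv2.imwrite("pics/b.png",np.vstack([np.hstack([c(s,300,105,100,75),c(s,190,160,100,75)]),np.hstack([c(t,316,215,100,75),c(t,196,140,100,75)])]))
E
```

```text
(no output)
```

View pics/a.png

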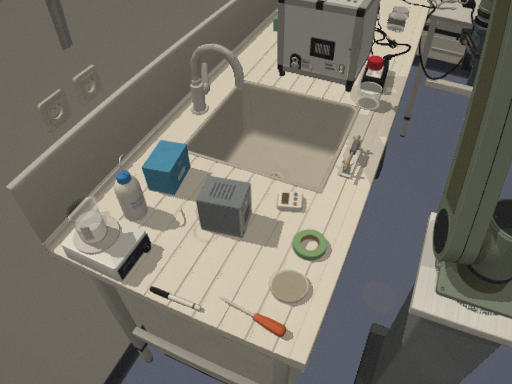

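View pics/b.png

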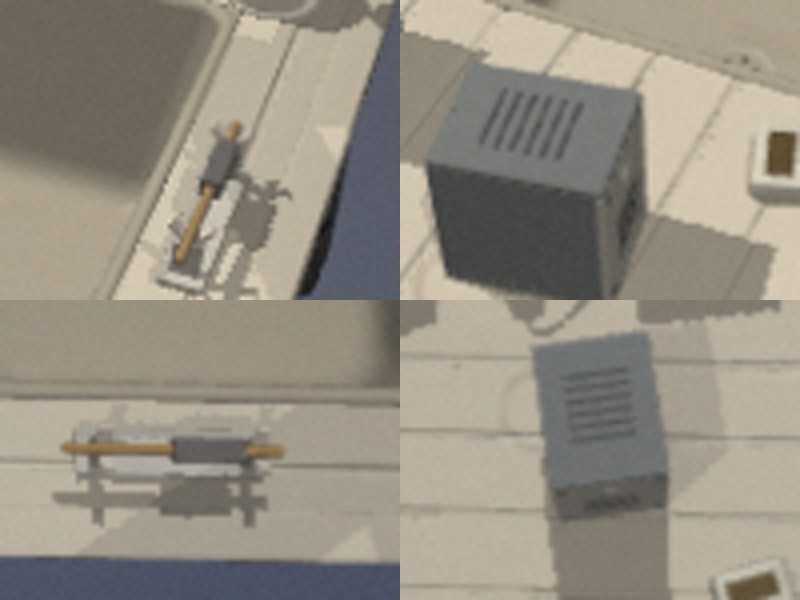

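The pin lies in its rest at scene (351,150), with its nose toward +y. The dock is at scene (225,205) and top (248,175), and the face with the hole looks toward the robot (-x). Next I'll fit silhouettes to refine both poses.

```bash
cat > fit.py <<'E'
from h import *
from scipy.optimize import minimize
def place(P,x,y,a,z=0):
    c,s=np.cos(a),np.sin(a);return P@np.array([[c,s,0],[-s,c,0],[0,0,1]])+[x,y,z]
def box(x0,x1,w,z0,z1): return np.array([[x,y,z] for x in(x0,x1) for y in(-w,w) for z in(z0,z1)],float)
DOCK=[box(-65,50,45,0,117)]
PIN=[box(-28,28,9,-9,9),box(28,113,4.2,-4.2,4.2),box(-58,-28,4.2,-4.2,4.2)]
S=8
def render(f,parts,x,y,a,z,r):
    m=np.zeros((r[3]*S,r[2]*S),np.uint8)
    for P in parts:
        q=np.array([proj(f,X) for X in place(P,x,y,a,z)])
        q=((q-[r[0]-.5,r[1]-.5])*S-.5)
        cv2.fillConvexPoly(m,cv2.convexHull((q*16).round().astype(np.int32)),255,shift=4)
    return cv2.resize(m,(r[2],r[3]),interpolation=cv2.INTER_AREA)/255.
def fit(fs,masks,parts,p0,z):
    rs=[]
    for m in masks:
        yy,xx=np.where(m);rs.append((xx.min()-12,yy.min()-12,np.ptp(xx)+25,np.ptp(yy)+25))
    def cost(p):
        e=0
        for f,m,r in zip(fs,masks,rs):
            M=m[r[1]:r[1]+r[3],r[0]:r[0]+r[2]].astype(float)
            e+=((render(f,parts,p[0],p[1],p[2]/30,z,r)-M)**2).sum()/M.sum()
        return e
    p0=np.array([p0[0],p0[1],p0[2]*30])
    o=minimize(cost,p0,method="Nelder-Mead",options=dict(initial_simplex=p0+np.array([[0,0,0],[8,0,0],[0,8,0],[0,0,5]])))
    return o.x[0],o.x[1],np.degrees(o.x[2]/30),o.fun
E
python3 - <<'E'
from fit import *
fs=[viewer.grab_frame(n) for n in("scene","top")]
for q,parts,p0,z in(("dock",DOCK,(668,98,.1),0),("pin",PIN,(414,-278,1.57),46)):
    M=[]
    for f in fs:
        r=spotter.trace(f,q);print(q,[(round(t["score"],2),np.round(t["box"])) for t in r[:3]]);M.append(r[0]["mask"])
    for k in([0],[1],[0,1]):
        print(k,np.round(fit([fs[i] for i in k],[M[i] for i in k],parts,p0,z),2))
E
```

```text
dock [(0.95, array([224., 207.,  58.,  61.])), (0.51, array([354., 151.,  17.,  34.]))]
dock [(0.87, array([246., 170.,  30.,  43.])), (0.6, array([248., 246.,  26.,  28.]))]
[0] [6.6303e+02 1.0031e+02 1.0070e+01 2.0000e-02]
[1] [6.6398e+02 9.8880e+01 9.9900e+00 2.0000e-02]
[0, 1] [6.6369e+02 9.9290e+01 9.8400e+00 5.0000e-02]
pin [(0.53, array([353., 152.,  19.,  34.]))]
pin [(0.46, array([360., 254.,  54.,   9.]))]
[0] [ 4.1295e+02 -2.9132e+02  9.0550e+01  2.0000e-01]
[1] [ 4.1048e+02 -2.8456e+02  8.9710e+01  1.0000e-01]
[0, 1] [ 4.1119e+02 -2.8444e+02  8.9800e+01  3.4000e-01]
```

Request:
apply_moves(
  delta_pos=[
    [0.5, 0.5, 0],
    [1, 1, 0],
    [1, 1, 0],
    [1, 1, 0],
    [1, 1, 0],
    [1, 1, 0],
  ],
  rot=[
    [0, 0, 0.2],
    [0, 0, 0.44],
    [0, 0, 0.44],
    [0, 0, 0.44],
    [0, 0, 0.44],
    [0, 0, 0.44],
  ],
  hand=[0.6, 0.6, 0.6, 0.6, 0.6, 0.6],
  newtons=30,
)

```text
time_s: 2.0
ee_pos: [262.2, -435.7, 214.3]
ee_rot: [180.0, -0.0, 52.5]
force: [0.2, -0.3, -0.7]
gripper_width: 55.9
gripper_force: 0.0
```

Request:
apply_moves(
  delta_pos=[
    [0.4, 0.4, 0],
    [0.8, 0.8, 0],
    [1, 1, -0.4],
    [1, 1, -0.8],
    [1, 1, -0.8],
    [1, 1, -0.8],
    [1, 1, -0.8],
  ],
  rot=[
    [0, 0, 0.2],
    [0, 0, 0.44],
    [0, 0, 0.4426],
    [0, 0, 0.4426],
    [0, 0, 0.4426],
    [0, 0, 0.4426],
    [0, 0, 0.4426],
  ],
  hand=[0.6, 0.6, 0.6, 0.6, 0.6, 0.6, 0.6],
)

```text
time_s: 2.58
ee_pos: [380.0, -315.1, 115.4]
ee_rot: [-179.8, -0.2, 90.2]
force: [0.5, 0.1, 0.0]
gripper_width: 54.8
gripper_force: 0.0
```

Request:
apply_moves(
  delta_pos=[
    [0.254, 0.28, 0],
    [0.254, 0.28, 0],
    [0.254, 0.28, 0],
    [0.254, 0.28, 0],
  ],
  rot=[
    [0, 0, 0],
    [0, 0, 0],
    [0, 0, 0],
    [0, 0, 0],
  ],
  hand=[0.6, 0.6, 0.6, 0.6],
)

```text
time_s: 2.92
ee_pos: [411.2, -284.8, 118.9]
ee_rot: [179.9, 0.1, 90.0]
force: [-1.0, -0.2, 0.5]
gripper_width: 54.6
gripper_force: 0.0
```

Request:
apply_moves(
  delta_pos=[
    [0, 0, -0.3],
    [0, 0, -0.6],
    [0, 0, -0.754],
    [0, 0, -0.754],
    [0, 0, -0.754],
  ],
  rot=[
    [0, 0, 0],
    [0, 0, 0],
    [0, 0, 0],
    [0, 0, 0],
    [0, 0, 0],
  ],
  hand=[0.5, 0.5, 0.5, 0.5, 0.5],
)

```text
time_s: 3.33
ee_pos: [410.2, -284.9, 27.5]
ee_rot: [-180.0, -0.0, 89.9]
force: [0.5, -0.1, 0.2]
gripper_width: 45.4
gripper_force: 0.0
```

```bash
python3 - <<'E'
from h import *
s=viewer.grab_frame("scene")["pixels"][:,:,::-1];t=viewer.grab_frame("top")["pixels"][:,:,::-1]
c=lambda im,x,y,w,h:cv2.resize(im[y:y+h,x:x+w],(400,300),interpolation=cv2.INTER_CUBIC)
cv2.imwrite("pics/c.png",np.hstack([c(s,300,105,100,75),c(t,316,215,100,75)]))
print(env.state())
E
```

```text
{'time_s': 3.4333, 'qpos': array([-3.60468195e+01,  2.30215904e+01,  1.13559509e+02, -6.49850579e-03,
        4.32222746e+01, -3.59694733e+01]), 'qvel': array([ 0.36494183, -0.65702834, -0.34479477,  0.13483519, -0.2438001 ,
        0.04925502]), 'effort': array([-6.90483162e-02, -3.74690115e+01, -1.54466987e+01,  2.31735612e-02,
        1.09919279e-01, -1.17159700e-03]), 'ee_pos': array([ 411.75035633, -285.47753607,   29.09982736]), 'ee_rot': array([1.79843488e+02, 1.19103941e-01, 8.99272190e+01]), 'force': array([-0.31861238,  0.26528554,  0.2552294 ]), 'torque': array([-0.05759548, -0.13426555,  0.01765731]), 'gripper_force': 0.0, 'gripper_width': 45.84179258461632}
```

View pics/c.png

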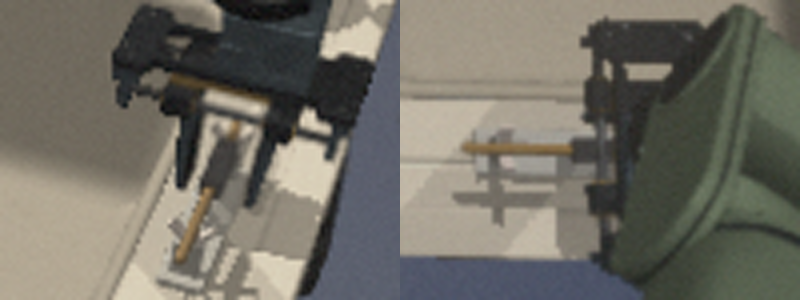

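The fingers straddle the grip (scene about (355,145)), with the pin roughly midway between them. Closing gently first.

Request:
apply_moves(
  delta_pos=[
    [0, 0, 0],
    [0, 0, 0],
    [0, 0, 0],
    [0, 0, 0],
    [0, 0, 0],
    [0, 0, 0],
    [0, 0, 0],
    [0, 0, 0],
  ],
  rot=[
    [0, 0, 0],
    [0, 0, 0],
    [0, 0, 0],
    [0, 0, 0],
    [0, 0, 0],
    [0, 0, 0],
    [0, 0, 0],
    [0, 0, 0],
  ],
  hand=[0.3, 0.2, 0.1, 0.1, 0.1, 0.1, 0.1, 0.1],
  newtons=6,
)

```text
time_s: 4.1
ee_pos: [412.8, -284.6, 28.3]
ee_rot: [179.8, 0.1, 90.0]
force: [5.6, 1.6, 3.0]
gripper_width: 17.5
gripper_force: 6.0
```

Request:
apply_moves(
  delta_pos=[
    [0.012, 0, 0],
    [0.012, 0, 0],
    [0.012, 0, 0],
    [0.012, 0, 0],
  ],
  rot=[
    [0, 0, 0],
    [0, 0, 0],
    [0, 0, 0],
    [0, 0, 0],
  ],
  hand=[0.1, 0.1, 0.1, 0.1],
)

```text
time_s: 4.43
ee_pos: [413.0, -284.5, 28.1]
ee_rot: [179.9, 0.1, 90.0]
force: [2.5, -0.5, 6.2]
gripper_width: 18.1
gripper_force: 6.0
```

```bash
cat > av.py <<'E'
from h import *
# average of readings while holding (each camera call lets 0.05 s pass)
L=[]
for _ in range(4):
    viewer.grab_frame("top");s=env.state();L.append(np.r_[s["ee_pos"],s["force"],s["ee_rot"]%360])
print("pos F rot",np.mean(L,0).round(2),"sd",np.std(L,0).round(1),s["gripper_width"],s["time_s"])
E
python3 av.py
```

```text
pos F rot [ 4.1295e+02 -2.8453e+02  2.8080e+01  2.4400e+00 -2.7000e-01  5.6600e+00
  1.7993e+02  7.0000e-02  9.0020e+01] sd [0.  0.  0.  0.6 0.3 0.9 0.  0.  0. ] 18.05808211536699 4.6333
```

Request:
apply_moves(
  delta_pos=[
    [0.006, 0, 0.004],
    [0.006, 0, 0.004],
    [0.006, 0, 0.004],
    [0.006, 0, 0.004],
    [0.006, 0, 0.004],
  ],
  rot=[
    [0, 0, 0],
    [0, 0, 0],
    [0, 0, 0],
    [0, 0, 0],
    [0, 0, 0],
  ],
  hand=[0, 0, 0, 0, 0],
  newtons=40,
)

```text
time_s: 5.05
ee_pos: [413.0, -284.4, 28.1]
ee_rot: [-180.0, 0.0, 90.0]
force: [-0.0, -2.5, 5.2]
gripper_width: 17.6
gripper_force: 40.0
```

```bash
python3 av.py
```

```text
pos F rot [ 4.1301e+02 -2.8439e+02  2.8100e+01 -4.0000e-01 -3.1300e+00  5.1100e+00
  1.8000e+02  4.0000e-02  9.0010e+01] sd [0.  0.  0.  0.4 0.2 0.2 0.  0.  0. ] 17.85012884180946 5.25
```

Request:
apply_moves(
  delta_pos=[
    [0, 0, 0.15],
    [0, 0, 0.4],
    [0, 0, 0.7],
    [0, 0, 1],
    [0, 0, 1],
    [0, 0, 1],
  ],
  rot=[
    [0, 0, 0],
    [0, 0, 0],
    [0, 0, 0],
    [0, 0, 0],
    [0, 0, 0],
    [0, 0, 0],
  ],
  hand=[0, 0, 0, 0, 0, 0],
)

```text
time_s: 5.75
ee_pos: [413.1, -283.6, 148.8]
ee_rot: [179.9, 0.0, 90.0]
force: [0.5, 0.6, -1.6]
gripper_width: 17.7
gripper_force: 40.0
```

Request:
apply_moves(
  delta_pos=[
    [0, 0.2, 0],
    [0, 0.4, 0],
    [0, 0.6, 0],
    [0, 0.8, 0],
    [0, 0.967, 0],
    [0, 0.967, 0],
    [0, 0.967, 0],
    [0, 0.967, 0],
  ],
  rot=[
    [0, 0, -0.07],
    [0, 0, -0.14],
    [0, 0, -0.21],
    [0, 0, -0.28],
    [0, 0, -0.35],
    [0, 0, -0.42],
    [0, 0, -0.466],
    [0, 0, -0.466],
  ],
  hand=[0, 0, 0, 0, 0, 0, 0, 0],
)

```text
time_s: 6.42
ee_pos: [411.2, -166.4, 145.7]
ee_rot: [-179.7, 0.1, 49.9]
force: [-0.3, 0.6, -0.6]
gripper_width: 17.5
gripper_force: 40.0
```

Request:
apply_moves(
  delta_pos=[
    [0.1, 0.2, 0],
    [0.2, 0.4, 0],
    [0.3, 0.6, 0],
    [0.38, 0.8, 0],
    [0.38, 0.967, 0],
    [0.38, 0.967, 0],
    [0.38, 0.967, 0],
    [0.38, 0.967, 0],
  ],
  rot=[
    [0, 0, -0.07],
    [0, 0, -0.14],
    [0, 0, -0.21],
    [0, 0, -0.28],
    [0, 0, -0.35],
    [0, 0, -0.42],
    [0, 0, -0.466],
    [0, 0, -0.466],
  ],
  hand=[0, 0, 0, 0, 0, 0, 0, 0],
)

```text
time_s: 7.08
ee_pos: [457.3, -51.3, 146.3]
ee_rot: [-179.9, 0.2, 10.0]
force: [-0.3, -0.0, -0.6]
gripper_width: 18.1
gripper_force: 40.0
```

Request:
apply_moves(
  delta_pos=[
    [0, 0.25, 0],
    [0, 0.5, 0],
    [0, 0.75, -0.2],
    [0, 0.963, -0.4],
    [0, 0.963, -0.63],
    [0, 0.963, -0.63],
    [0, 0.963, -0.63],
  ],
  rot=[
    [0, 0, 0],
    [0, 0, 0],
    [0, 0, 0],
    [0, 0, 0],
    [0, 0, 0],
    [0, 0, 0],
    [0, 0, 0],
  ],
  hand=[0, 0, 0, 0, 0, 0, 0],
)

```text
time_s: 7.67
ee_pos: [456.9, 63.3, 70.9]
ee_rot: [-180.0, 0.3, 10.0]
force: [-0.8, 0.8, 0.0]
gripper_width: 17.7
gripper_force: 40.0
```

```bash
python3 av.py; python3 - <<'E'
from fit import *
fs=[viewer.grab_frame(n) for n in("scene","top")]
s,t=[f["pixels"][:,:,::-1] for f in fs]
c=lambda im,x,y,w,h:cv2.resize(im[y:y+h,x:x+w],(400,300),interpolation=cv2.INTER_CUBIC)
a=np.radians(9.9);d=np.array([np.cos(a),np.sin(a),0]);H=np.array([599.7,88.1,90])
for f in fs: print(proj(f,H),proj(f,H-30*d))
cv2.imwrite("pics/d.png",np.hstack([c(s,210,170,80,60),c(t,216,165,80,60)]))
for f in fs: print([(round(r["score"],2),np.round(r["position"],1),onz(f,r["position"],90).round(1)) for r in spotter.landmark_of(f,"hole")[:2]])
E
```

```text
pos F rot [ 4.5937e+02  6.3050e+01  7.3160e+01  4.1000e-01  5.1000e-01 -6.8000e-01
  1.7999e+02  2.6994e+02  9.8900e+00] sd [  0.5   0.    0.6   0.3   0.4   0.3   0.  155.8   0. ] 17.96994968847771 7.8667
[246.23181363 201.92036055] [257.83044924 204.04009815]
[248.04130088 187.06266533] [249.47634591 196.53286462]
[(0.8, array([245.2, 200.4]), array([604.3,  84.5,  90. ]))]
[(0.82, array([247.9, 185.8]), array([603.7,  88.6,  90. ]))]
```

View pics/d.png

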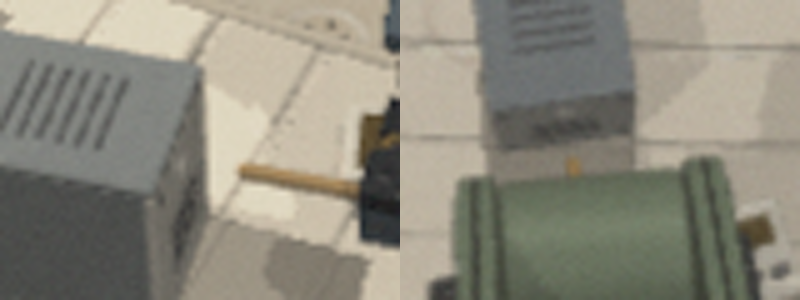

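The nose is about 30 mm short of the panel: scene (258,204), top (250.6,197). The top view suggests it sits slightly to -y, so I'll measure that at subpixel level.

```bash
cat > rod.py <<'E'
from fit import *
# subpixel: fit visible rod (wood colour weights) lateral offset vs. model, per view
s=env.state();p=s["ee_pos"];yaw=np.radians(s["ee_rot"][2]);print(p.round(1),s["ee_rot"].round(2))
d=np.array([np.cos(yaw),np.sin(yaw),0]);g=np.array([p[0],p[1],p[2]+17.9])
for n in("scene","top"):
    f=viewer.grab_frame(n);im=f["pixels"].astype(float);w=im[:,:,0]-im[:,:,2]  # R-B: wood is strong
    a,b=proj(f,g+30*d),proj(f,g+113*d);print(n,"model base,tip",a.round(1),b.round(1))
    x0,y0=np.floor(np.minimum(a,b)-6).astype(int);x1,y1=np.ceil(np.maximum(a,b)+7).astype(int)
    W=w[y0:y1,x0:x1]
    if n=="top":
        print("cols",x0,"rows",y0);print(W[:16].astype(int))
    else:
        print("cols",x0,"rows",y0);print(W[:,:22].astype(int))
E
python3 rod.py
```

```text
[459.2  63.3  73.2] [ 1.7999e+02 -1.0000e-01  9.8600e+00]
scene model base,tip [290.5 209.6] [257.7 203.6]
cols 251 rows 197
[[26 31 31 29 30 32 31 31 33 29 30 32 30 29 33 31 32 32 30 32 31 31]
 [28 31 31 31 31 31 31 31 30 32 34 33 32 32 32 30 32 31 31 31 32 31]
 [27 30 31 30 31 29 28 31 29 32 32 31 33 32 29 33 32 34 32 32 33 33]
 [27 30 31 31 31 31 31 31 32 33 33 32 32 32 31 33 32 31 32 32 32 33]
 [26 28 30 30 31 31 31 30 31 34 34 33 34 32 31 32 31 32 33 33 33 31]
 [27 30 31 31 32 31 33 38 40 40 39 35 36 33 31 31 32 31 32 31 32 33]
 [24 30 29 29 28 32 42 62 74 72 61 52 46 43 38 37 35 34 33 31 32 33]
 [25 27 29 31 30 32 43 67 65 68 70 69 71 73 68 62 60 51 42 39 40 36]
 [23 31 28 29 31 33 37 44 45 50 54 57 59 64 67 69 69 72 73 74 72 62]
 [24 29 29 31 31 32 32 28 32 32 32 35 37 43 49 52 57 59 62 66 68 70]
 [26 29 32 30 32 32 29 34 31 30 34 34 35 32 32 34 32 38 41 48 50 55]
 [24 31 31 31 34 31 30 31 30 30 32 32 30 30 30 29 34 32 31 32 31 28]
 [21 31 31 32 31 31 32 31 30 30 29 33 30 30 29 30 32 33 33 31 32 31]
 [20 34 31 35 31 33 30 30 32 31 30 31 29 29 31 31 30 32 34 30 32 33]
 [17 31 3
[... 683 characters left out ...]
15 16 17 17 17]
 [10 11 16 14 14 15 15 16 15 18 17 17 17 17 19 17 17 17]
 [17 17 17 19 16 19 17 19 21 17 18 18 18 17 17 16 17 18]
 [20 17 17 19 18 22 26 27 18 19 17 17 17 18 20 19 20 14]
 [17 19 18 18 19 19 48 58 39 25 21 18 17 19 18 18 18 16]
 [17 20 18 17 17 20 49 69 57 30 21 16 15 20 17 20 19 16]
 [17 19 17 18 16 19 44 66 56 30 15 16 18 17 15 15 14 14]
 [17 20 16 15 14 15 24 32 31 18 12 13 12 13  9 11  7 11]
 [ 9 10  7 13  9 11 10 15 14 11 10 11  7 11  8 11  8 10]
 [10 10 11 13  9 10 10  7 10 10 10  9  8 13 11 11 12 10]
 [ 9 11 13 12 13 12 14 10 13 10 11  8 11  9  8 10 11 11]
 [13 10  9 10  9 13  9 11 12 10 10  7  9  8  9  9  9  9]
 [10 12  9 10 11 11 11  9 11 10 10 13 10 11 12 11  9  8]]
```

Request:
apply_moves(
  delta_pos=[
    [0, 0.009, -0.009],
    [0.06, 0.019, -0.009],
    [0.12, 0.03, -0.009],
    [0.179, 0.04, -0.009],
    [0.179, 0.04, -0.009],
    [0.179, 0.04, -0.009],
  ],
  rot=[
    [0, 0, 0],
    [0, 0, 0],
    [0, 0, 0],
    [0, 0, 0],
    [0, 0, 0],
    [0, 0, 0],
  ],
  hand=[0, 0, 0, 0, 0, 0],
)

```text
time_s: 8.67
ee_pos: [480.8, 68.6, 71.1]
ee_rot: [180.0, 0.0, 9.9]
force: [0.4, -0.4, -0.5]
gripper_width: 17.8
gripper_force: 40.0
```

```bash
python3 av.py; python3 - <<'E'
from fit import *
fs=[viewer.grab_frame(n) for n in("scene","top")]
s,t=[f["pixels"][:,:,::-1] for f in fs]
c=lambda im,x,y,w,h:cv2.resize(im[y:y+h,x:x+w],(400,300),interpolation=cv2.INTER_CUBIC)
cv2.imwrite("pics/e.png",np.hstack([c(s,226,180,40,30),c(t,228,172,40,30)]))
a=np.radians(9.9);d=np.array([np.cos(a),np.sin(a),0]);H=np.array([599.7,88.1,90])
for f in fs: print(proj(f,H).round(1),proj(f,H-8*d).round(1))
E
```

```text
pos F rot [ 4.7996e+02  6.8440e+01  7.1110e+01 -6.1000e-01 -2.0000e-02 -3.0000e-01
  1.8000e+02  4.0000e-02  9.9000e+00] sd [0.2 0.  0.1 0.2 0.4 0.3 0.  0.  0. ] 17.670150808579564 8.8667
[246.2 201.9] [249.3 202.5]
[248.  187.1] [248.4 189.6]
```

View pics/e.png

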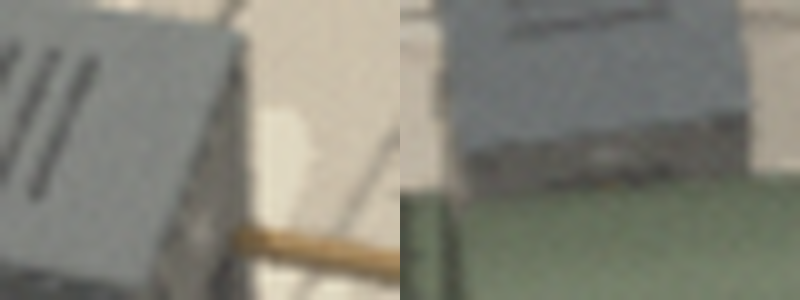

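The nose is at scene (249,203.5), just short of the panel. The hole's bright rim shows at scene (246.5,202) and top (248.3,187.5), which matches the model. The rod looks slightly low, so I'll quantify it.

```bash
cat > rod2.py <<'E'
from fit import *
a=np.radians(9.9);d=np.array([np.cos(a),np.sin(a),0]);n=np.array([-d[1],d[0],0]);H=np.array([599.7,88.1,90])
s=env.state();print(s["ee_pos"].round(1))
f=viewer.grab_frame("scene");im=f["pixels"].astype(float);w=im[:,:,0]-im[:,:,2]
for u in range(8,60,8):
    q=proj(f,H-u*d);c=int(round(q[0]));r0=int(q[1])-5
    col=w[r0:r0+12,c]-np.median(np.r_[w[r0-2:r0+2,c],w[r0+9:r0+13,c]]);col[col<6]=0
    qq=q+(proj(f,H-(u+1)*d)-q)*(c-q[0])/(proj(f,H-(u+1)*d)[0]-q[0])
    print(u,c,"row obs",round((col*np.arange(r0,r0+12)).sum()/max(col.sum(),1),2),"axis model",qq[1].round(2),col.astype(int))
q=proj(f,H-20*d);print("per mm n",proj(f,H-20*d+n)-q,"z",proj(f,H-20*d+[0,0,1])-q,"d",proj(f,H-19*d)-q)
E
python3 rod2.py
```

```text
[479.9  68.4  71.3]
8 249 row obs 203.38 axis model 202.43 [ 0  0  0  0  0 10 19 18  6  0  0  0]
16 252 row obs 203.19 axis model 202.97 [ 0  0  0  0 10 28 21  0  0  0  0  0]
24 256 row obs 203.98 axis model 203.71 [ 0  0  0  0  0 25 37 23  0  0  0  0]
32 259 row obs 204.66 axis model 204.25 [ 0  0  0  0  6 38 36 17  0  0  0  0]
40 262 row obs 205.2 axis model 204.8 [ 0  0  0  0  0 20 40 26  6  0  0  0]
48 265 row obs 205.69 axis model 205.35 [ 0  0  0  0  6 38 36 19  0  0  0  0]
56 268 row obs 206.18 axis model 205.9 [ 0  0  0  0  0 15 39 30  0  0  0  0]
per mm n [-0.1019976   0.29127287] z [-0.00841531 -0.26626503] d [-0.38725936 -0.07076122]
```

Request:
apply_moves(
  delta_pos=[
    [0, 0, 0.008],
    [0.016, 0.003, 0.008],
    [0.033, 0.006, 0.008],
    [0.049, 0.0085, 0.008],
    [0.066, 0.0115, 0.008],
    [0.082, 0.0145, 0.008],
    [0.082, 0.0145, 0.008],
  ],
  rot=[
    [0, 0, 0],
    [0, 0, 0],
    [0, 0, 0],
    [0, 0, 0],
    [0, 0, 0],
    [0, 0, 0],
    [0, 0, 0],
  ],
  hand=[0, 0, 0, 0, 0, 0, 0],
)

```text
time_s: 9.6
ee_pos: [490.6, 70.3, 72.3]
ee_rot: [180.0, -0.0, 9.9]
force: [0.0, 0.9, -0.6]
gripper_width: 18.0
gripper_force: 40.0
```

```bash
python3 av.py
```

```text
pos F rot [ 4.9006e+02  7.0200e+01  7.2180e+01 -1.3000e-01  2.1000e-01 -1.2200e+00
  1.7999e+02  9.0010e+01  9.9000e+00] sd [  0.2   0.    0.    0.3   0.5   0.3   0.  155.9   0. ] 17.580869630197004 9.8
```

Request:
apply_moves(
  delta_pos=[
    [0.01, 0.0018, 0],
    [0.02, 0.0036, 0],
    [0.03, 0.0053, 0],
    [0.041, 0.007, 0],
    [0.041, 0.007, 0],
  ],
  rot=[
    [0, 0, 0],
    [0, 0, 0],
    [0, 0, 0],
    [0, 0, 0],
    [0, 0, 0],
  ],
  hand=[0, 0, 0, 0, 0],
)

```text
time_s: 10.22
ee_pos: [495.4, 71.1, 72.3]
ee_rot: [180.0, -0.0, 9.9]
force: [0.2, 1.1, -0.6]
gripper_width: 17.5
gripper_force: 40.0
```

Request:
apply_moves(
  delta_pos=[
    [0.01, 0.0018, 0],
    [0.02, 0.0036, 0],
    [0.03, 0.0053, 0],
    [0.03, 0.0053, 0],
  ],
  rot=[
    [0, 0, 0],
    [0, 0, 0],
    [0, 0, 0],
    [0, 0, 0],
  ],
  hand=[0, 0, 0, 0],
)

```text
time_s: 10.55
ee_pos: [498.9, 71.7, 72.3]
ee_rot: [180.0, -0.0, 9.9]
force: [0.1, 0.1, -1.0]
gripper_width: 17.4
gripper_force: 40.0
```

```bash
python3 av.py
```

```text
pos F rot [ 4.9856e+02  7.1670e+01  7.2230e+01 -1.9000e-01 -1.1000e-01 -3.8000e-01
  1.7999e+02  9.0000e+01  9.9000e+00] sd [1.000e-01 0.000e+00 0.000e+00 2.000e-01 7.000e-01 1.000e-01 0.000e+00
 1.559e+02 0.000e+00] 18.044469489479265 10.75
```

Request:
apply_moves(
  delta_pos=[
    [0.016, 0.0029, 0],
    [0.033, 0.0058, 0],
    [0.049, 0.0086, 0],
    [0.049, 0.0086, 0],
  ],
  rot=[
    [0, 0, 0],
    [0, 0, 0],
    [0, 0, 0],
    [0, 0, 0],
  ],
  hand=[0, 0, 0, 0],
)

```text
time_s: 11.08
ee_pos: [505.1, 72.8, 72.3]
ee_rot: [180.0, -0.0, 9.9]
force: [-0.1, 0.7, -0.9]
gripper_width: 18.0
gripper_force: 40.0
```

Request:
apply_moves(
  delta_pos=[
    [0.012, 0.0022, 0],
    [0.025, 0.0044, 0],
    [0.025, 0.0044, 0],
  ],
  rot=[
    [0, 0, 0],
    [0, 0, 0],
    [0, 0, 0],
  ],
  hand=[0, 0, 0],
)

```text
time_s: 11.33
ee_pos: [507.8, 73.3, 72.3]
ee_rot: [180.0, -0.0, 9.9]
force: [0.2, 0.7, 0.2]
gripper_width: 17.9
gripper_force: 40.0
```

Request:
apply_moves(
  delta_pos=[
    [0.012, 0.0022, 0],
    [0.025, 0.0044, 0],
    [0.025, 0.0044, 0],
  ],
  rot=[
    [0, 0, 0],
    [0, 0, 0],
    [0, 0, 0],
  ],
  hand=[0, 0, 0],
)

```text
time_s: 11.58
ee_pos: [510.8, 73.8, 72.3]
ee_rot: [180.0, -0.0, 9.9]
force: [0.1, 0.5, -1.8]
gripper_width: 17.8
gripper_force: 40.0
```

Request:
apply_moves(
  delta_pos=[
    [0.012, 0.0022, 0],
    [0.025, 0.0044, 0],
    [0.025, 0.0044, 0],
  ],
  rot=[
    [0, 0, 0],
    [0, 0, 0],
    [0, 0, 0],
  ],
  hand=[0, 0, 0],
)

```text
time_s: 11.83
ee_pos: [512.6, 74.2, 72.0]
ee_rot: [180.0, 0.1, 9.9]
force: [-1.9, -0.9, 0.1]
gripper_width: 17.6
gripper_force: 40.0
```

Request:
apply_moves(
  delta_pos=[
    [0.008, 0.0014, 0],
    [0.0165, 0.003, 0],
    [0.0165, 0.003, 0],
    [0.0165, 0.003, 0],
  ],
  rot=[
    [0, 0, 0],
    [0, 0, 0],
    [0, 0, 0],
    [0, 0, 0],
  ],
  hand=[0, 0, 0, 0],
)

```text
time_s: 12.17
ee_pos: [512.9, 74.3, 71.9]
ee_rot: [-180.0, 0.3, 9.9]
force: [-7.6, -0.4, 3.3]
gripper_width: 18.1
gripper_force: 40.0
```

Request:
apply_moves(
  delta_pos=[
    [0.008, 0.0014, 0],
    [0.0165, 0.003, 0],
    [0.0165, 0.003, 0],
    [0.0165, 0.003, 0],
  ],
  rot=[
    [0, 0, 0],
    [0, 0, 0],
    [0, 0, 0],
    [0, 0, 0],
  ],
  hand=[0, 0, 0, 0],
)

```text
time_s: 12.5
ee_pos: [514.6, 74.5, 72.0]
ee_rot: [-180.0, 0.3, 9.9]
force: [-8.7, -1.8, 3.9]
gripper_width: 17.8
gripper_force: 40.0
```

Request:
apply_moves(
  delta_pos=[
    [0.008, 0.0014, 0],
    [0.0125, 0.0022, 0],
    [0.0125, 0.0022, 0],
  ],
  rot=[
    [0, 0, 0],
    [0, 0, 0],
    [0, 0, 0],
  ],
  hand=[0, 0, 0],
)

```text
time_s: 12.75
ee_pos: [516.1, 74.8, 72.1]
ee_rot: [180.0, 0.3, 9.9]
force: [-8.5, -1.6, 3.8]
gripper_width: 18.0
gripper_force: 40.0
```

```bash
python3 av.py; python3 rod2.py
```

```text
pos F rot [ 5.1615e+02  7.4810e+01  7.2110e+01 -8.6600e+00 -1.5900e+00  4.9200e+00
  1.8000e+02  3.2000e-01  9.9000e+00] sd [0.  0.  0.  0.3 0.4 0.7 0.  0.  0. ] 17.772346494936254 12.95
[516.2  74.8  72.1]
8 249 row obs 202.58 axis model 202.43 [ 0  0  0  0 16 40 36 24  0  0  0  0]
16 252 row obs 202.95 axis model 202.97 [ 0  0  0  0 21 37 17  0  0  0  0  0]
24 256 row obs 198.73 axis model 203.71 [15 11  6  0  0  0  0  0  0  0  0  0]
32 259 row obs 0.0 axis model 204.25 [0 0 0 0 0 0 0 0 0 0 0 0]
40 262 row obs 0.0 axis model 204.8 [0 0 0 0 0 0 0 0 0 0 0 0]
48 265 row obs 203.92 axis model 205.35 [0 0 0 7 0 6 0 0 0 0 0 0]
56 268 row obs 0.0 axis model 205.9 [0 0 0 0 0 0 0 0 0 0 0 0]
per mm n [-0.1019976   0.29127287] z [-0.00841531 -0.26626503] d [-0.38725936 -0.07076122]
```

Request:
apply_moves(
  delta_pos=[
    [0.008, 0.0014, 0],
    [0.0125, 0.0022, 0],
    [0.0125, 0.0022, 0],
  ],
  rot=[
    [0, 0, 0],
    [0, 0, 0],
    [0, 0, 0],
  ],
  hand=[0, 0, 0],
)

```text
time_s: 13.25
ee_pos: [517.0, 74.9, 71.9]
ee_rot: [180.0, 0.4, 9.9]
force: [-9.3, -1.1, 5.0]
gripper_width: 18.1
gripper_force: 40.0
```

Request:
apply_moves(
  delta_pos=[
    [0.008, 0.0014, 0],
    [0.0125, 0.0022, 0],
    [0.0125, 0.0022, 0],
  ],
  rot=[
    [0, 0, 0],
    [0, 0, 0],
    [0, 0, 0],
  ],
  hand=[0, 0, 0],
)

```text
time_s: 13.5
ee_pos: [517.6, 75.0, 71.7]
ee_rot: [180.0, 0.5, 9.9]
force: [-10.6, -2.6, 5.2]
gripper_width: 17.4
gripper_force: 40.0
```

```bash
cat > cas.py <<'E'
from fit import *
for n in("top","scene"):
    f=viewer.grab_frame(n)
    for q in("cassette","cassette_front"): print(n,q,[(round(r["score"],2),np.round(r["position"],1)) for r in spotter.landmark_of(f,q)[:2]])
    r=spotter.trace(f,"dock");print([np.round(x["box"]) for x in r[:1]])
    if n=="top":
        r=spotter.trace(f,"cassette");print([(round(x["score"],2),np.round(x["box"])) for x in r[:2]])
E
python3 cas.py
```

```text
top cassette []
top cassette_front []
[array([289., 215.,  13.,  22.])]
[]
scene cassette []
scene cassette_front []
[array([224., 206.,  60.,  61.])]
```

Request:
apply_moves(
  delta_pos=[
    [0.008, 0.0014, 0],
    [0.008, 0.0014, 0],
    [0.008, 0.0014, 0],
  ],
  rot=[
    [0, 0, 0],
    [0, 0, 0],
    [0, 0, 0],
  ],
  hand=[0, 0, 0],
)

```text
time_s: 14.2
ee_pos: [518.1, 75.0, 71.5]
ee_rot: [180.0, 0.6, 9.9]
force: [-11.1, -2.8, 4.8]
gripper_width: 17.9
gripper_force: 40.0
```

Request:
apply_moves(
  delta_pos=[
    [0.008, 0.0014, 0],
    [0.008, 0.0014, 0],
    [0.008, 0.0014, 0],
  ],
  rot=[
    [0, 0, 0],
    [0, 0, 0],
    [0, 0, 0],
  ],
  hand=[0, 0, 0],
)

```text
time_s: 14.45
ee_pos: [518.5, 75.1, 71.2]
ee_rot: [180.0, 0.7, 9.9]
force: [-12.5, -3.3, 4.3]
gripper_width: 17.8
gripper_force: 40.0
```

The pin has tilted nose-down by 0.7° and sagged about 1 mm under load, so it rubs on the hole's lower edge. I'll level it before pressing on.

Request:
apply_moves(
  delta_pos=[
    [0, 0, 0.005],
    [0, 0, 0.01],
    [0, 0, 0.01],
    [0, 0, 0.01],
  ],
  rot=[
    [0.0008, -0.0045, 0],
    [0.0016, -0.009, 0],
    [0.0016, -0.009, 0],
    [0.0016, -0.009, 0],
  ],
  hand=[0, 0, 0, 0],
)

```text
time_s: 14.78
ee_pos: [518.8, 75.1, 71.1]
ee_rot: [180.0, -0.1, 9.9]
force: [-6.3, -2.6, -6.2]
gripper_width: 17.6
gripper_force: 40.0
```

```bash
python3 av.py; python3 rod2.py | head -3
```

```text
pos F rot [518.81  75.1   71.12  -6.85  -2.22  -5.46 179.99 359.89   9.9 ] sd [0.  0.  0.  0.4 0.5 0.4 0.  0.  0. ] 17.64739413562349 14.9833
[518.8  75.1  71.1]
8 249 row obs 202.51 axis model 202.43 [ 0  0  0  0 21 39 35 23  0  0  0  0]
16 252 row obs 202.89 axis model 202.97 [ 0  0  0  0 23 34 15  0  0  0  0  0]
```

Request:
apply_moves(
  delta_pos=[
    [0.004, 0.0007, -0.008],
    [0.008, 0.0014, -0.008],
    [0.008, 0.0014, -0.008],
    [0.008, 0.0014, -0.008],
  ],
  rot=[
    [0, 0, 0],
    [0, 0, 0],
    [0, 0, 0],
    [0, 0, 0],
  ],
  hand=[0, 0, 0, 0],
)

```text
time_s: 15.37
ee_pos: [519.0, 75.1, 70.7]
ee_rot: [180.0, -0.0, 9.9]
force: [-10.3, -3.2, 1.1]
gripper_width: 17.8
gripper_force: 40.0
```

Request:
apply_moves(
  delta_pos=[
    [0.008, 0.0014, 0],
    [0.008, 0.0014, 0],
    [0.008, 0.0014, 0],
  ],
  rot=[
    [0, 0, 0],
    [0, 0, 0],
    [0, 0, 0],
  ],
  hand=[0, 0, 0],
)

```text
time_s: 15.62
ee_pos: [521.0, 75.4, 70.9]
ee_rot: [180.0, -0.2, 9.9]
force: [-7.7, -3.0, -1.4]
gripper_width: 17.5
gripper_force: 40.0
```

Request:
apply_moves(
  delta_pos=[
    [0.008, 0.0014, 0],
    [0.008, 0.0014, 0],
    [0.008, 0.0014, 0],
  ],
  rot=[
    [0, 0, 0],
    [0, 0, 0],
    [0, 0, 0],
  ],
  hand=[0, 0, 0],
)

```text
time_s: 15.87
ee_pos: [522.1, 75.5, 70.9]
ee_rot: [180.0, -0.2, 9.9]
force: [-7.9, -3.5, -1.5]
gripper_width: 18.2
gripper_force: 40.0
```

```bash
python3 av.py; python3 cas.py; python3 - <<'E'
from h import *
s=viewer.grab_frame("scene")["pixels"][:,:,::-1];t=viewer.grab_frame("top")["pixels"][:,:,::-1]
c=lambda im,x,y,w,h:cv2.resize(im[y:y+h,x:x+w],(400,300),interpolation=cv2.INTER_CUBIC)
cv2.imwrite("pics/f.png",np.hstack([c(s,180,165,100,75),c(t,200,130,100,75)]))
E
```

```text
pos F rot [ 5.2208e+02  7.5490e+01  7.0870e+01 -8.4000e+00 -2.9700e+00 -4.3000e-01
  1.7997e+02  3.5982e+02  9.8900e+00] sd [0.  0.  0.  0.4 0.4 0.2 0.  0.  0. ] 17.825833478025775 16.0667
top cassette []
top cassette_front [(0.55, array([364. , 253.7]))]
[array([242., 161.,  36.,  25.])]
[]
scene cassette []
scene cassette_front [(0.5, array([196.5, 209. ]))]
[array([223., 206.,  58.,  64.])]
```

View pics/f.png

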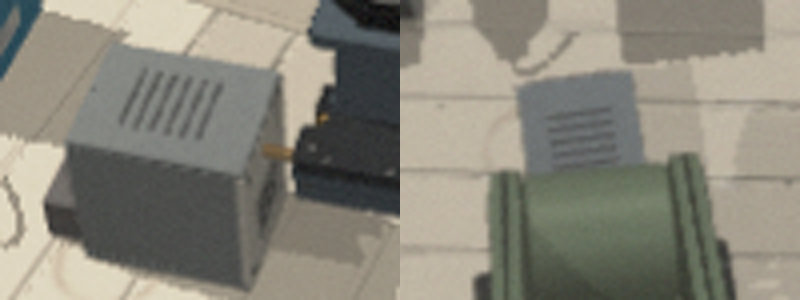

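The cassette has sprung out; it shows at scene (195,215). Withdrawing straight back now.

Request:
apply_moves(
  delta_pos=[
    [-0.03, -0.0053, -0.002],
    [-0.06, -0.0105, -0.002],
    [-0.12, -0.021, -0.002],
    [-0.2, -0.035, -0.002],
    [-0.3, -0.0525, -0.002],
    [-0.4, -0.07, -0.002],
    [-0.5, -0.0875, -0.002],
    [-0.6, -0.105, -0.002],
    [-0.657, -0.115, -0.002],
    [-0.657, -0.115, -0.002],
  ],
  rot=[
    [-0.0008, 0.0045, 0],
    [-0.0016, 0.009, 0],
    [-0.0016, 0.009, 0],
    [-0.0016, 0.009, 0],
    [-0.0016, 0.009, 0],
    [-0.0016, 0.009, 0],
    [-0.0016, 0.009, 0],
    [-0.0016, 0.009, 0],
    [-0.0016, 0.009, 0],
    [-0.0016, 0.009, 0],
  ],
  hand=[0, 0, 0, 0, 0, 0, 0, 0, 0, 0],
)

```text
time_s: 17.45
ee_pos: [446.6, 62.8, 72.7]
ee_rot: [-180.0, -0.0, 9.9]
force: [0.1, -0.2, -0.6]
gripper_width: 17.8
gripper_force: 40.0
```

```bash
python3 av.py; sed -i 's/for n in("scene","top")/for n in("scene",)/' rod.py; python3 - <<'E'
from fit import *
# tip column/line vs kinematic model in scene: along-slip and pitch check
s=env.state();p=s["ee_pos"];yaw=np.radians(s["ee_rot"][2])
d=np.array([np.cos(yaw),np.sin(yaw),0]);g=p+[0,0,17.9]
f=viewer.grab_frame("scene");im=f["pixels"].astype(float);w=im[:,:,0]-im[:,:,2]
for u in range(40,120,6):
    q=proj(f,g+u*d);c=int(round(q[0]));q=q+(proj(f,g+(u+1)*d)-q)*(c-q[0])/(proj(f,g+(u+1)*d)[0]-q[0])
    r0=int(q[1])-6;col=w[r0:r0+14,c]-31;col[col<7]=0
    print(u,c,round((col*np.arange(r0,r0+14)).sum()/max(col.sum(),1)-q[1],2),int(col.sum()))
im2=f["pixels"][150:240,190:310,::-1];cv2.imwrite("pics/g.png",cv2.resize(im2,(800,600),interpolation=cv2.INTER_CUBIC))
E
```

```text
pos F rot [ 4.4866e+02  6.3050e+01  7.2780e+01  8.0000e-02  3.0000e-02 -5.3000e-01
  1.8000e+02  3.5988e+02  9.9000e+00] sd [0.4 0.  0.1 0.3 0.3 0.3 0.  0.  0. ] 17.775925338097192 17.65
40 290 -210.15 0
46 288 -209.79 0
52 286 -209.42 0
58 283 -1.66 64
64 281 -0.58 89
70 278 -0.58 92
76 276 -0.65 91
82 274 -0.65 105
88 271 -0.86 97
94 269 -0.7 99
100 267 -0.84 87
106 264 -0.79 99
112 262 -0.68 88
118 260 -204.68 0
```

View pics/g.png

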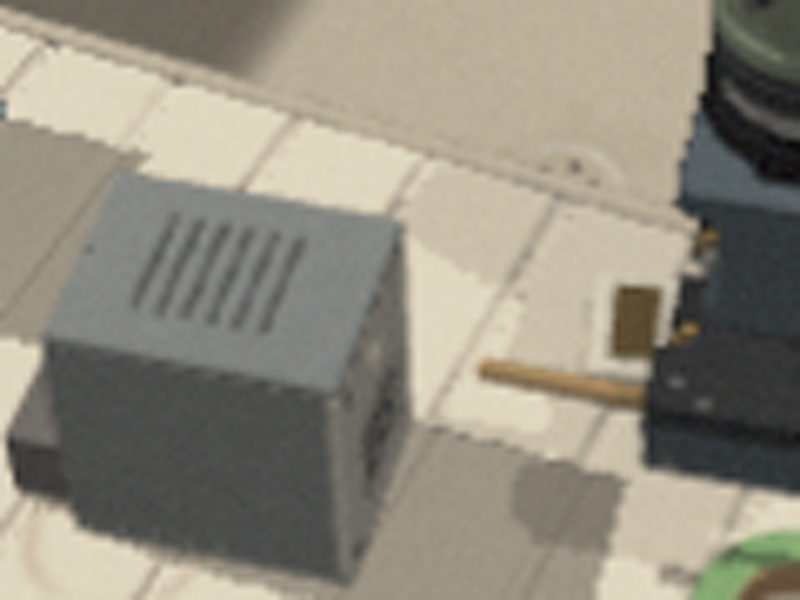

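The pin is clear of the dock with its nose at scene (262,205), and the cassette stands out at scene (195,217). Carrying the pin back.

Request:
apply_moves(
  delta_pos=[
    [0, 0, 0.2],
    [0, 0, 0.45],
    [0, -0.15, 0.63],
    [0, -0.4, 0.63],
    [0, -0.7, 0.63],
    [0, -0.967, 0.63],
    [0, -0.967, 0.63],
    [0, -0.967, 0.63],
  ],
  rot=[
    [0, 0, 0],
    [0, 0, 0],
    [0, 0, 0],
    [0, 0, 0],
    [0, 0, 0],
    [0, 0, 0],
    [0, 0, 0],
    [0, 0, 0],
  ],
  hand=[0, 0, 0, 0, 0, 0, 0, 0],
)

```text
time_s: 18.37
ee_pos: [448.3, -54.4, 147.8]
ee_rot: [-180.0, -0.0, 9.7]
force: [-0.3, 0.6, -0.6]
gripper_width: 17.9
gripper_force: 40.0
```

Request:
apply_moves(
  delta_pos=[
    [-0.1, -0.2, 0],
    [-0.2, -0.4, 0],
    [-0.29, -0.6, 0],
    [-0.29, -0.8, 0],
    [-0.29, -0.967, 0],
    [-0.29, -0.967, 0],
    [-0.29, -0.967, 0],
    [-0.29, -0.967, 0],
  ],
  rot=[
    [0, 0, 0.07],
    [0, 0, 0.14],
    [0, 0, 0.21],
    [0, 0, 0.28],
    [0, 0, 0.35],
    [0, 0, 0.42],
    [0, 0, 0.466],
    [0, 0, 0.466],
  ],
  hand=[0, 0, 0, 0, 0, 0, 0, 0],
)

```text
time_s: 19.03
ee_pos: [413.5, -168.6, 147.7]
ee_rot: [-180.0, -0.0, 50.0]
force: [0.1, 0.4, -1.1]
gripper_width: 18.0
gripper_force: 40.0
```

Request:
apply_moves(
  delta_pos=[
    [0, -0.2, 0],
    [0, -0.4, 0],
    [0, -0.6, 0],
    [0, -0.8, 0],
    [0, -0.957, 0],
    [0, -0.957, 0],
    [0, -0.957, 0],
    [0, -0.957, 0],
    [0, -0.957, 0],
  ],
  rot=[
    [0, 0, 0.07],
    [0, 0, 0.14],
    [0, 0, 0.21],
    [0, 0, 0.28],
    [0, 0, 0.35],
    [0, 0, 0.42],
    [0, 0, 0.466],
    [0, 0, 0.466],
    [0, 0, 0.466],
  ],
  hand=[0, 0, 0, 0, 0, 0, 0, 0, 0],
)

```text
time_s: 19.78
ee_pos: [413.5, -283.3, 147.7]
ee_rot: [-180.0, -0.0, 89.9]
force: [0.1, -1.1, -1.4]
gripper_width: 17.9
gripper_force: 40.0
```

```bash
python3 av.py
```

```text
pos F rot [ 4.1338e+02 -2.8346e+02  1.4782e+02 -3.4000e-01  3.0000e-02 -3.3000e-01
  1.7999e+02  3.5999e+02  8.9940e+01] sd [0.1 0.1 0.  0.2 0.5 0.5 0.  0.  0. ] 17.237894960964077 19.9833
```

Request:
apply_moves(
  delta_pos=[
    [-0.003, -0.006, -0.25],
    [-0.003, -0.006, -0.5],
    [-0.003, -0.006, -0.75],
    [-0.003, -0.006, -0.85],
    [-0.003, -0.006, -0.9],
    [-0.003, -0.006, -0.94],
    [-0.003, -0.006, -0.97],
    [-0.003, -0.006, -0.99],
    [-0.003, -0.006, -0.99],
    [-0.003, -0.006, -0.99],
  ],
  rot=[
    [0, 0, 0],
    [0, 0, 0],
    [0, 0, 0],
    [0, 0, 0],
    [0, 0, 0],
    [0, 0, 0],
    [0, 0, 0],
    [0, 0, 0],
    [0, 0, 0],
    [0, 0, 0],
  ],
  hand=[0, 0, 0, 0, 0, 0, 0, 0, 0, 0],
)

```text
time_s: 20.82
ee_pos: [413.2, -285.1, 29.7]
ee_rot: [179.9, 0.0, 90.0]
force: [0.6, 0.2, -0.3]
gripper_width: 18.0
gripper_force: 40.0
```

```bash
python3 av.py
```

```text
pos F rot [ 4.1305e+02 -2.8509e+02  2.9660e+01  2.9000e-01 -3.9000e-01 -7.8000e-01
  1.7993e+02  4.0000e-02  8.9990e+01] sd [0.1 0.  0.1 0.4 0.5 0.3 0.  0.  0. ] 17.805467978048604 21.0167
```

Request:
apply_moves(
  delta_pos=[
    [0, 0, -0.006],
    [0, 0, -0.012],
    [0, 0, -0.012],
    [0, 0, -0.012],
  ],
  rot=[
    [0, 0, 0],
    [0, 0, 0],
    [0, 0, 0],
    [0, 0, 0],
  ],
  hand=[0, 0, 0, 0],
)

```text
time_s: 21.35
ee_pos: [413.2, -285.1, 28.5]
ee_rot: [179.9, 0.1, 90.0]
force: [-0.2, 0.6, 5.4]
gripper_width: 17.9
gripper_force: 40.0
```

```bash
python3 av.py
```

```text
pos F rot [ 4.1318e+02 -2.8507e+02  2.8510e+01 -8.3000e-01  1.1900e+00  6.2900e+00
  1.7992e+02  5.0000e-02  8.9990e+01] sd [0.  0.  0.  0.4 0.2 0.1 0.  0.  0. ] 17.40231212773551 21.55
```

Request:
apply_moves(
  delta_pos=[
    [0, 0, 0],
    [0, 0, 0],
    [0, 0, 0],
  ],
  rot=[
    [0, 0, 0],
    [0, 0, 0],
    [0, 0, 0],
  ],
  hand=[0.1, 0.1, 0.1],
  newtons=3,
)

```text
time_s: 21.8
ee_pos: [413.1, -285.1, 28.0]
ee_rot: [179.9, 0.0, 90.0]
force: [-0.1, -0.2, 4.5]
gripper_width: 18.0
gripper_force: 3.0
```

Request:
apply_moves(
  delta_pos=[
    [0, 0, 0],
    [0, 0, 0],
    [0, 0, 0],
    [0, 0, 0],
    [0, 0, 0],
    [0, 0, 0],
    [0, 0, 0],
  ],
  rot=[
    [0, 0, 0],
    [0, 0, 0],
    [0, 0, 0],
    [0, 0, 0],
    [0, 0, 0],
    [0, 0, 0],
    [0, 0, 0],
  ],
  hand=[0.25, 0.3, 0.4, 0.5, 0.5, 0.5, 0.5],
)

```text
time_s: 22.38
ee_pos: [412.6, -284.8, 27.5]
ee_rot: [-180.0, -0.0, 90.0]
force: [-0.3, -0.0, -0.3]
gripper_width: 45.3
gripper_force: 0.0
```

Request:
apply_moves(
  delta_pos=[
    [0, 0, 0.1],
    [0, 0, 0.3],
    [0, 0, 0.6],
    [0, 0, 1],
    [0, 0, 1],
    [0, 0, 1],
  ],
  rot=[
    [0, 0, 0],
    [0, 0, 0],
    [0, 0, 0],
    [0, 0, 0],
    [0, 0, 0],
    [0, 0, 0],
  ],
  hand=[0.5, 0.5, 0.5, 0.5, 0.5, 0.5],
)

```text
time_s: 22.88
ee_pos: [414.4, -286.1, 150.7]
ee_rot: [179.7, 0.2, 90.0]
force: [0.1, -0.2, -0.4]
gripper_width: 45.7
gripper_force: 0.0
```

Request:
apply_moves(
  delta_pos=[
    [-0.3, -0.3, 0.2],
    [-0.6, -0.6, 0.3],
    [-1, -1, 0.4],
    [-1, -1, 0.4],
    [-1, -1, 0.4],
    [-1, -1, 0.4],
  ],
  rot=[
    [0, 0, 0],
    [0, 0, 0],
    [0, 0, 0],
    [0, 0, 0],
    [0, 0, 0],
    [0, 0, 0],
  ],
  hand=[0.5, 0.5, 0.5, 0.5, 0.5, 0.5],
)

```text
time_s: 23.38
ee_pos: [290.6, -406.2, 194.5]
ee_rot: [-179.9, -0.1, 89.7]
force: [0.3, 0.1, 0.3]
gripper_width: 45.6
gripper_force: 0.0
```

```bash
python3 av.py; python3 - <<'E'
from fit import *
fs=[viewer.grab_frame(n) for n in("scene","top")];s,t=[f["pixels"][:,:,::-1] for f in fs]
c=lambda im,x,y,w,h:cv2.resize(im[y:y+h,x:x+w],(400,300),interpolation=cv2.INTER_CUBIC)
cv2.imwrite("pics/i.png",np.vstack([np.hstack([c(s,300,105,100,75),c(s,170,160,100,75)]),np.hstack([c(t,316,215,100,75),c(t,196,130,100,75)])]))
for f in fs:
    r=spotter.trace(f,"pin")
    if r: print(np.round(fit([f],[r[0]["mask"]],PIN,(411,-284,1.57),46),2))
E
```

```text
pos F rot [ 2.9254e+02 -4.0385e+02  1.9418e+02  3.5000e-01 -3.8000e-01 -5.1000e-01
  1.8006e+02  3.5984e+02  8.9950e+01] sd [0.6 0.5 0.1 0.2 1.1 0.5 0.  0.  0.1] 45.55486565680607 23.5833
[ 4.1329e+02 -2.8537e+02  9.0200e+01  1.7000e-01]
[ 412.33 -285.2    89.87    0.92]
```

View pics/i.png

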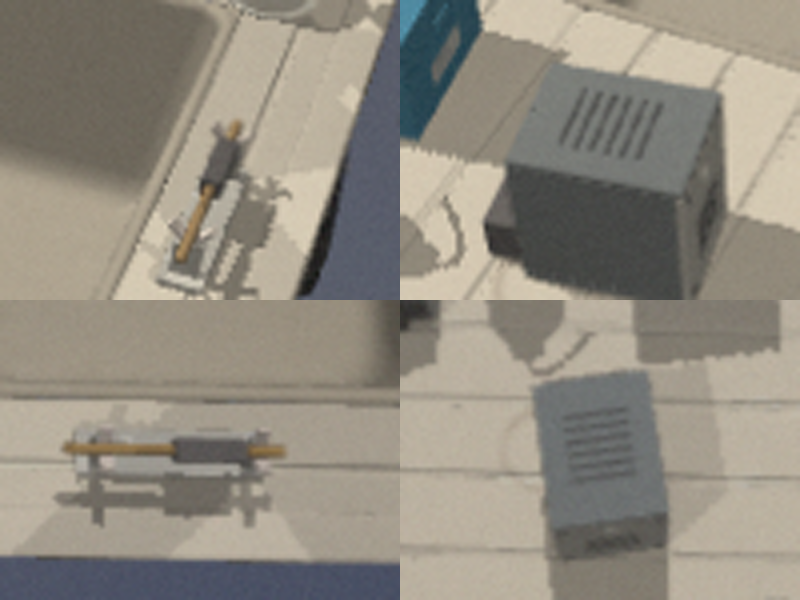

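The pin lies in both saddles just as it did at first, and the cassette stands out at scene (194,217). Handing in.

```bash
python3 -c "
from workcell import env
print(env.job_done())"
```

```text
the job is handed in; nothing more can be done
None
```

The job is handed in, with no verdict returned: the catch let go, the cassette sprang out at the front, and the pin is back on its rest as it lay.

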